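# Hook the lifting handle onto a cast block and lift it out of its crate

## Robot

A 6-joint arm with a two-finger parallel gripper is mounted at the origin on a cart in front of the work surface, level with it; the furniture and walls round the work are solid. World frame = base frame: x ahead of the robot, y to its left, z up, the work surface at z = 0. Lengths are in mm, angles in rad, forces in N, time in s.
With the tool pointing down it reaches from about 300 to 875 mm from the base axis. Payload 6.4 kg.
Tool frame: the origin (TCP) lies at the very end of the fingers, on their centre line; the grasp point (between the pads) lies grasp_offset behind it (grasp_offset is the distance from the TCP to the grasp point, in mm); z points along the fingers, y is the line along which they close (so a half turn about z gives the same grasp; the last joint's range is limited). The gripper opens to 88 mm and grips with 3 to 60 N. Pads are 18 mm wide; open, the fingers measure 123 mm over their backs; the gripper's body (75 mm by 187 mm) begins 45 mm behind the grasp point.
Start: joints at [1.031, 0.181, 1.607, -0, 1.354, -0.206], TCP at [188.379, 543.281, 238.714] pointing down, gripper open.
Joint ranges: [-2.99, 2.99], [-0.89, 2.07], [0.3, 2.58], [-1.14, 4.28], [0, 2.63], [-3.12, 3.12]. Speed limits (rad/s): [2.57, 2.57, 3.01, 3.14, 3.14, 3.14].

## Interface

Orientations are given as a unit quaternion [w, x, y, z].
In Python, from plant import * gives the robot as it stands. Calls block until the motion is done:
- movep(position, orientation): joint-space move of the TCP to a pose.
- line_to(position, attitude=None, v=150, threshold=None): straight line of the TCP; attitude=None keeps the orientation; v is the mean speed in mm/s. With threshold (N) it stops when the force on the tool has changed by that much, and returns True; else False.
- move_joints(angles): joint-space move.
- release() and clamp(): open the fingers fully, or close them until they stop; the grip force is fixed at half the most.
- pause(seconds).
- ik(position, orientation): joint angles nearest the present ones, or None.
- snapshot(name): name is "side" or "top" or "wrist"; returns the picture (384x512x3 uint8, blue, green, red); there is no depth.
- camera_params(name): a dict with "fx", "fy", "cx", "cy" (pixels), "dist_coeffs" ([k1, k2, p1, p2, k3] as OpenCV has them; the pictures are not rectified), "R" (3x3) and "t" (3): a world point X has camera coordinates R X + t. Camera axes: x right, y down, z forward; pixel columns grow to the right and rows downward; lengths in mm; the calibration is good to about 2 mm. A picture is of the moment at which its call begins: read the wrist's pose just before it. camera_params takes no time and is no camera call; for the wrist camera it gives the pose at the moment of the call.
A pose or a line that the arm cannot do raises Unreachable and nothing moves.
- hand_in(): hands the job in; it is judged then, once.
Readings, each from a call of its own:
- current_clock(): time.
- current_joint_pos(): joint angles.
- current_joint_vel(): joint speeds.
- current_joint_torque(): joint torques, N m.
- current_tool_pos(): TCP position.
- current_ee_rot(): TCP orientation.
- current_contact_force(): force on the tool from outside, world axes, zero at the start.
- current_wrist_torque(): the same for the moment, N m.
- current_finger_gap(): finger opening in mm.
- current_gripper_force(): force on a finger pad.
Only numpy, scipy, OpenCV 4.12 (cv2) and the standard library are available. Lean on these libraries where they do the work, as an engineer would, in place of code of your own. Each camera call takes 0.05 s, during which the arm holds its last target. There are 200 camera calls.

## Task

Take the lifting hook out of its wooden stand, push its mouth onto the cross pin of the cast block's bracket until the sprung safety latch has flipped shut behind the pin, then lift the block out of its crate by the hook and set it down gently, flat on the floor of the wooden tray, leaving the hook latched on its pin. The bracket is only cast in, so never push or pull on it with more than 16 N, and keep the gripper itself off the block; leave the glue bottle and the glass jar where they stand.

Things in the scene. Friction and masses are not known exactly. Their poses are not given: they have to be found in the camera images.
- hook: Loose hand lifting hook of dark steel, 0.3 kg, 63 (x) x 14 (y) x 117 mm high, upright in the stand's slot, foot 14 mm above the worktop. Origin: on the underside of its flat foot; +x the way its mouth opens, z up. The foot lies at z=0 from x=-31 to 22, then rises to the lower jaw's nose at x=30. Upright in the stand it fits loosely.
- hook_grip (a point): Middle of the upright grip with dark wood scales, hook (-6, 0, 82) mm: 24 (x) x 30 (y) mm, from z=57 to 107; steel top end to z=117. Gripped on its two x faces (fingers closing along hook x) a push along x cannot turn it in the fingers.
- hook_mouth (a point): Middle of the mouth's opening at the lip, hook (22, 0, 21.5) mm. The mouth is a slot along x through the whole 14 mm thickness: 15 mm high at the lip (z=14 to 29), noses flared outside it (upper nose reaches x=32), floor z=11 behind the lip, back wall at x=-11. From x=-9 to -1 the floor drops to z=7: the seat.
- hook_seat (a point): Centre of the 10 mm pin when it hangs in the seat at the inner end of the mouth, hook (-6, 0, 12) mm.
- latch (a joint): Sprung safety latch: steel flap 4 mm thick, 23 mm long, hinged in the upper nose at hook (24, 0, 36) mm, tip inside the lip. 0 = shut; positive = swung inward (rad, to 1.3); it cannot swing outward. A pin pushed in swings it about 1 rad, taking some 3 to 8 N; it snaps shut behind the pin when the pin's centre is at hook x=0 to -4 mm. Pin on the back wall: x=-6 mm.
- casting: Loose concrete-grey cast block, 0.49 to 0.74 kg, 110 (x) x 84 (y) x 46 mm high. Origin: centre of its underside, z up. It stands loose on the 6 mm floor of a fixed open wooden crate (walls 34 mm high), with up to 27 mm of room along its x on either side (28 mm in all, not measured), 3 mm along y: a push of 2 to 7 N slides it until it meets the crate's end. Its top is flat before and behind the bracket.
- bracket: Steel bracket cast into the block's top, part of the block (same origin and axes): two upright cheeks at y = +-16 mm, 4 mm thick, 28 mm apart inside, up to 32 mm wide along x, 35 mm high above the top, joined by the cross pin. Open at both x ends: the hook comes in along x, from +x or -x, its foot sliding on or just above the flat top.
- casting_pin (a point): Centre of the steel cross pin, diameter 10 mm, along the casting's y axis, 68 mm above its underside, 22 mm above its flat top.
- stand: Fixed wooden block 100 (x) x 60 (y) x 30 mm with a slot 66 x 17.5 mm, 16 mm deep, in its top, along x, in which the hook's foot stands. Origin: centre of its underside.
- tray: Fixed empty wooden tray, 175 (x) x 251 (y) x 28 mm high, floor 3 mm, rim 6 mm thick. Origin: centre of its underside.
- glue_bottle: Glue bottle with pointed orange cap, 52 mm diameter, 142 mm high, upright; bystander. Origin: centre of its underside.
- jar: Open glass jar, 71 mm diameter, 99 mm high, upright; bystander. Origin: centre of its underside.

How it is judged (in metres and radians):
On the way, in this order (a step that is already met when the one before it is completed fails the run):
1. with the block still down in the crate, the pin is in the inner end of the hook's mouth and the latch is shut behind it (x of casting_pin in the frame of hook between -0.01 and 0.001 m and z of casting_pin in the frame of hook between 0.008 and 0.027 m and y of casting_pin in the frame of hook between -0.012 and 0.012 m and value of joint latch below 0.12 rad and height (world z) of casting below 0.01 m), for 0.2 s.
2. the block hangs clear above the crate's walls on the latched hook (x of casting_pin in the frame of hook between -0.01 and 0.001 m and z of casting_pin in the frame of hook between 0.008 and 0.027 m and y of casting_pin in the frame of hook between -0.012 and 0.012 m and value of joint latch below 0.12 rad and height (world z) of casting above 0.038 m), for 0.2 s.
At the end, for the whole second after the job is handed in: The block stands flat and at rest on the tray's floor (within 50 mm of the tray's centre along its x, 80 mm along its y, tilt under 0.05 rad), and the released hook is still on the pin: pin in the inner end of the mouth, latch shut (under 0.12 rad) (x of casting_pin in the frame of hook between -0.01 and 0.001 m and z of casting_pin in the frame of hook between 0.008 and 0.027 m and y of casting_pin in the frame of hook between -0.012 and 0.012 m and value of joint latch below 0.12 rad and z of casting in the frame of tray between 0.001 and 0.006 m and x of casting in the frame of tray between -0.05 and 0.05 m and y of casting in the frame of tray between -0.08 and 0.08 m and angle between casting's own z axis and vertical below 0.05 rad and linear speed of casting below 0.02 m/s and linear speed of hook below 0.05 m/s); the robot touches nothing.
It fails at once if the hook pushes or pulls on the bracket with more than 16 N (contact force between hook and bracket above 16 N).
It fails at once if the gripper touches the block (contact force between the fingers and casting above 0.3 N).
It fails at once if the block is dropped or pressed hard into the tray (over 60 N) (contact force between casting and tray above 60 N).
It fails at once if a bystander (glue bottle, jar) is shoved more than 30 mm or tipped (distance of any of glue_bottle, jar from where it was at the start of the episode above 0.03 m or angle between any of glue_bottle, jar's own z axis and vertical above 0.3 rad).
It also fails if it takes over 58 s, if anything falls off the work surface, if the arm or the gripper's body presses on something with over 40 N, if the wrist force passes 120 N, or if a joint passes its speed limit or range.

## Working session

There is one attempt and no reset: what is moved stays moved. The work goes in short steps, each a Python script; the robot and the scene stay as the last script left them, time stands still between calls to the robot, and variables do not carry over. Pictures are saved under pics/ and viewed, at most 10 in all, crops included, and the job is handed in when it is done.

```bash
ls; mkdir -p pics; python3 - <<'E'
from plant import *
import cv2
for n in ("top","side","wrist"):
    cv2.imwrite(f"pics/{n}0.png",snapshot(n))
    p=camera_params(n); print(n,{k:(v.tolist() if hasattr(v,'tolist') else v) for k,v in p.items()})
print(current_tool_pos(),current_ee_rot(),current_clock(),current_finger_gap())
try: print(grasp_offset)
except Exception as e: print(e)
E
```

```text
pics
top {'fx': 370.65978179078627, 'fy': 370.65978179078627, 'cx': 253.528488219045, 'cy': 194.066224846914, 'dist_coeffs': [0.021890304001026196, 0.0, 0.0, 0.0, 0.0], 'R': [[-0.027166958050986373, -0.9996308929859961, 0.00018487367614710662], [-0.9971326545178829, 0.02708599547634791, -0.0706598764729724], [0.07062878792940179, -0.002103957479476147, -0.9975004499640832]], 't': [-90.67131497719521, 606.7599893618088, 1103.1263319308257]}
side {'fx': 473.61528716198984, 'fy': 473.61528716198984, 'cx': 257.24340728171023, 'cy': 189.55942316088692, 'dist_coeffs': [-0.20033489224619966, 0.0, 0.0, 0.0, 0.0], 'R': [[-0.9251661970452636, -0.37904856214153065, -0.0197407037169998], [-0.16738197161759527, 0.4541128806134273, -0.8750798633487009], [0.3406622717915953, -0.8062900713759367, -0.4835757824564585]], 't': [546.2410090325719, 231.96052993604326, 780.1394382135087]}
wrist {'fx': 338.1118824947329, 'fy': 338.1118824947329, 'cx': 253.97353784325608, 'cy': 192.5095729657797, 'dist_coeffs': [-0.015360635370275124, 0.0, 0.0, 0.0, 0.0], 'R': [[0.32694041229704596, 0.9450440256005189, -0.001325324037369528], [0.9033107419953199, -0.31208991016498605, 0.29432905287972566], [0.27774029272488165, -0.09742524133907707, -0.955703223886537]], 't': [-573.5457045598888, -40.71629107074072, 389.67080308003557]}
[188.15463467 542.92996895 238.04506323] [-2.46631823e-04  1.66136953e-01  9.86102467e-01 -6.13183481e-04] 0.15 88.2389812638986
18.700000000000003
```

View pics/top0.png

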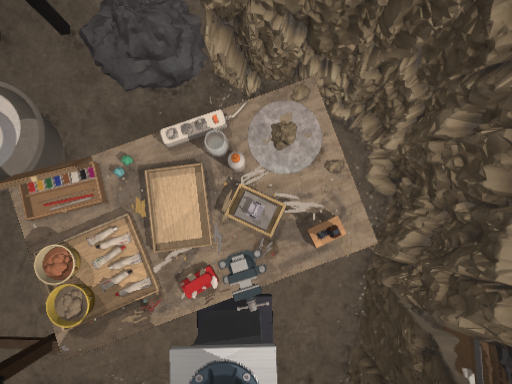

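View pics/side0.png

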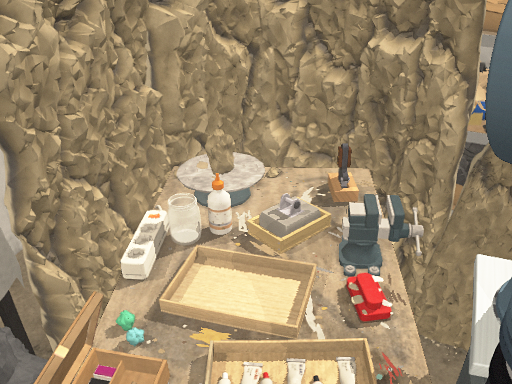

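The top view shows the stand at about (327,232), the crate and block at (255,208), the tray at (178,207), the bottle at (237,160) and the jar at (217,143). Next I'll write helpers, compute rough positions and zoom in.

```bash
cat > h.py <<'E'
from plant import *
import cv2, numpy as np
from scipy.spatial.transform import Rotation as Rn
def ray(px,p):
    K=np.array([[p["fx"],0,p["cx"]],[0,p["fy"],p["cy"]],[0,0,1]]); 
    u=cv2.undistortPoints(np.array([[px]],float),K,np.array(p["dist_coeffs"],float))[0,0]
    R=np.array(p["R"]); return -R.T@np.array(p["t"]), R.T@np.array([u[0],u[1],1.])
def onz(px,p,z):
    c,d=ray(px,p); return (c+d*(z-c[2])/d[2])[:2]
def proj(X,p):
    K=np.array([[p["fx"],0,p["cx"]],[0,p["fy"],p["cy"]],[0,0,1]])
    return cv2.projectPoints(np.array([X],float),cv2.Rodrigues(np.array(p["R"]))[0],np.array(p["t"],float),K,np.array(p["dist_coeffs"],float))[0][0,0]
def down(yaw):  # tool z down, closing axis (tool y) along world direction yaw
    y=np.array([np.cos(yaw),np.sin(yaw),0]); z=np.array([0,0,-1.]); x=np.cross(y,z)
    q=Rn.from_matrix(np.c_[x,y,z]).as_quat(); return [q[3],q[0],q[1],q[2]]
E
python3 - <<'E'
from h import *
p=camera_params("top"); im=cv2.imread("pics/top0.png"); s=cv2.imread("pics/side0.png")
for n,px,z in [("stand",(327,232),30),("crate",(255,208),34),("tray",(178,207),3),("bottle",(237,160),142),("jar",(217,143),99)]: print(n,onz(px,p,z).round())
w=camera_params("wrist");C=-np.array(w["R"]).T@w["t"];q=current_ee_rot();R=Rn.from_quat([q[1],q[2],q[3],q[0]])
print("cam in tool",R.inv().apply(C-current_tool_pos()), "R_ct",(np.array(w["R"])@R.as_matrix()).round(3))
a=cv2.resize(im[170:270,210:360],(800,533),interpolation=cv2.INTER_CUBIC)
b=cv2.resize(s[130:260,230:370],(0,0),fx=4,fy=4,interpolation=cv2.INTER_CUBIC)
cv2.imwrite("pics/topz.png",a);cv2.imwrite("pics/sidez.png",b)
E
```

```text
stand [ 484. -323.]
crate [ 561. -110.]
tray [572. 126.]
bottle [690. -64.]
jar [747.  -7.]
cam in tool [  76.12818818   -0.79953336 -145.56600909] R_ct [[ 0.001  1.     0.   ]
 [-0.956  0.001 -0.295]
 [-0.295  0.     0.956]]
```

View pics/topz.png

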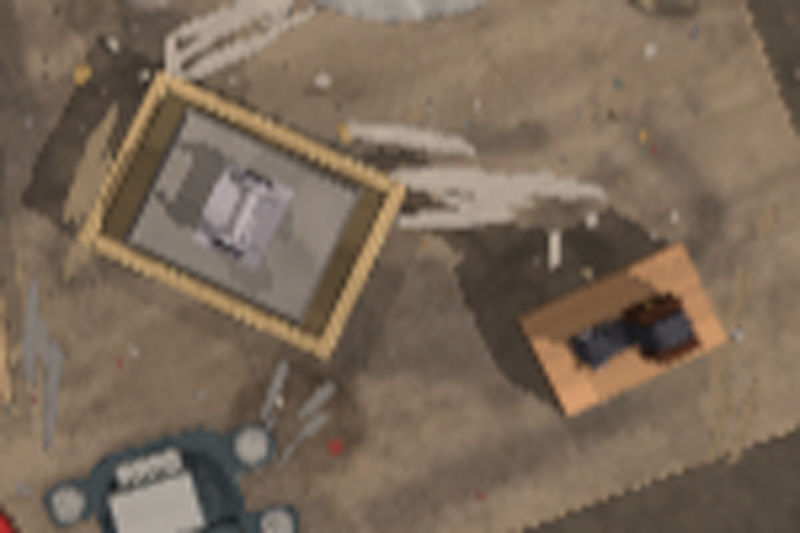

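View pics/sidez.png

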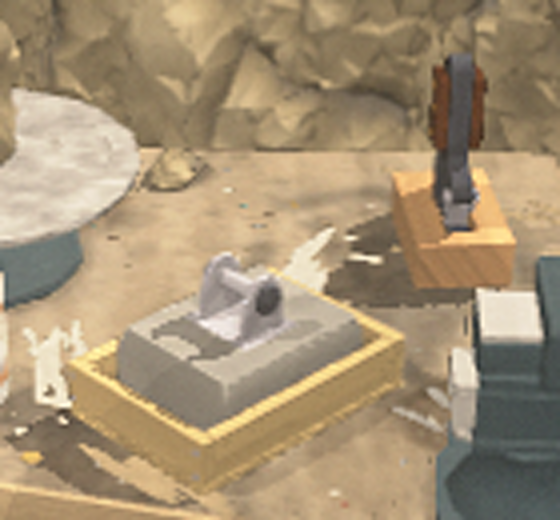

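The zoomed views show the hook's mouth opening to image left in the top view, with its noses at zoom (590,350) and its grip at (665,325). The stand's top corners are at about (525,320), (680,245), (728,340) and (570,415). The crate's corners are at (165,75), (405,190), (325,355) and (92,238), with the bracket at about (245,212).

```bash
cat >> h.py <<'E'
def quad(pts,p,z):
    """centre, yaw of the long side, side lengths"""
    P=np.array([onz(a,p,z) for a in pts]); r=cv2.minAreaRect(P.astype(np.float32)); c=cv2.boxPoints(r)
    e=[c[1]-c[0],c[2]-c[1]]; L=max(e,key=np.linalg.norm)
    return P.mean(0).round(1), round(np.degrees(np.arctan2(L[1],L[0]))%180,1), np.round(r[1],1)
E
python3 - <<'E'
from h import *
p=camera_params("top"); z=lambda l:[(210+(a+.5)*150/800-.5,170+(b+.5)*100/533-.5) for a,b in l]
print("stand",quad(z([(525,320),(680,245),(728,340),(570,415)]),p,30))
print("crate",quad(z([(165,75),(405,190),(325,355),(92,238)]),p,34))
print("blocktop",quad(z([(190,110),(365,190),(305,322),(130,240)]),p,52))
print("tray",quad([(145,167),(205,163),(212,246),(153,250)],p,28))
s=quad(z([(525,320),(680,245),(728,340),(570,415)]),p,30)
c=s[0]; 
for y in (s[1],s[1]-180):
    print(y, ik([c[0],c[1],230],down(np.radians(y))))
best=max((s[1],s[1]-180),key=lambda y:(lambda j:-9 if j is None else 3.12-abs(j[5]))(ik([c[0],c[1],230],down(np.radians(y)))))
movep([c[0],c[1],235],down(np.radians(best)))
w=camera_params("wrist"); im=snapshot("wrist"); cv2.imwrite("pics/w1.png",im)
import json; json.dump({k:np.array(v).tolist() for k,v in w.items()},open("w1.json","w"))
cv2.imwrite("pics/side1.png",snapshot("side"))
print(best,current_tool_pos(),current_joint_pos(),current_clock())
E
```

```text
stand (array([ 485.5, -323.2]), np.float32(113.6), array([59.1, 98.1]))
crate (array([ 555.9, -112.7]), np.float32(62.3), array([149.7, 102.6]))
blocktop (array([ 554.8, -113. ]), np.float32(63.8), array([106.4,  79.9]))
tray (array([573.3, 118.5]), np.float32(3.8), array([255.4, 181.6]))
113.6 [-7.90711220e-01  2.06559035e-01  1.59479404e+00 -4.44089210e-16
  1.34023958e+00 -2.77340523e+00]
-66.4 [-7.90711220e-01  2.06559035e-01  1.59479404e+00 -4.44089210e-16
  1.34023958e+00  3.68187350e-01]
-66.4 [ 485.85791021 -322.60771912  234.99657291] [-7.89573032e-01  2.02097308e-01  1.58971838e+00  6.89620387e-05
  1.34982080e+00  3.68201122e-01] 3.45
```

View pics/w1.png

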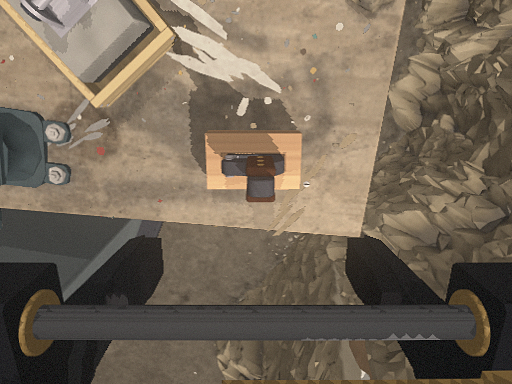

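The wrist view shows the stand's corners at (207,133), (300,131), (301,189) and (207,190), nearly square to the image. The grip's top end is at about (262,188).

```bash
python3 - <<'E'
from h import *; import json
w=json.load(open("w1.json")); im=cv2.imread("pics/w1.png")
print(quad([(206.5,132.5),(300,131),(301,189),(207,190)],w,30))
dark=((im.max(2)<75)).astype(np.uint8); dark[:,:180]=0;dark[:140]=0;dark[210:]=0;dark[:,320:]=0
for r in range(170,206,4): 
    c=np.where(dark[r])[0]; print(r,(c.min(),c.max(),len(c)) if len(c) else None)
print("top front/back edge", onz((261,188),w,131), onz((261,176),w,131),onz((261,201),w,131))
cv2.imwrite("pics/w1z.png",cv2.resize(im[120:212,190:320],(0,0),fx=6,fy=6,interpolation=cv2.INTER_CUBIC))
E
```

```text
(array([ 488. , -321.9]), np.float32(114.3), array([ 62.2, 101.7]))
170 (np.int64(222), np.int64(245), 3)
174 None
178 (np.int64(248), np.int64(273), 14)
182 (np.int64(248), np.int64(273), 2)
186 (np.int64(247), np.int64(273), 3)
190 (np.int64(247), np.int64(248), 2)
194 (np.int64(247), np.int64(249), 3)
198 None
202 None
top front/back edge [ 490.59703025 -327.10810914] [ 499.28446562 -323.22853856] [ 480.97058876 -331.4072757 ]
```

View pics/w1z.png

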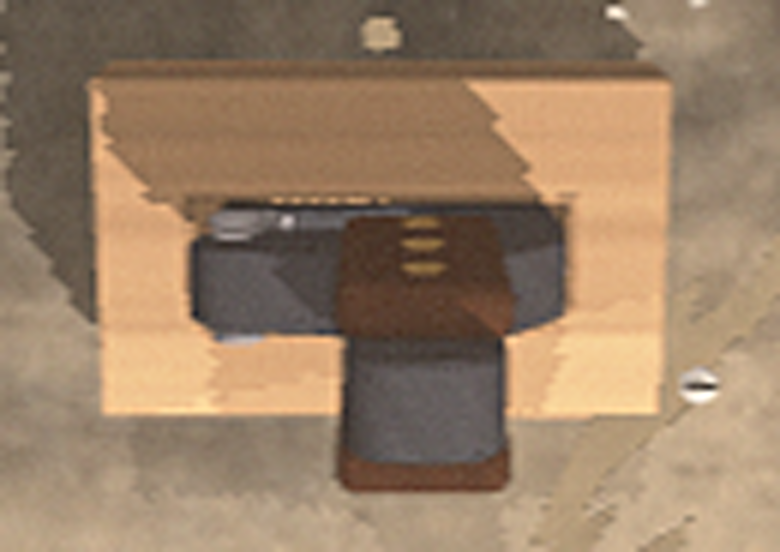

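The hook's grip measures (490.6,-327.1), against (489.4,-328) predicted from the stand, so the two agree. I'll grasp it.

```bash
python3 - <<'E'
from h import *; import json
g=np.array([490,-327.4]); q=down(np.radians(-66))
movep([*g,145],q); line_to([*g,77.5],v=100)
clamp(); print("gap",current_finger_gap(),current_gripper_force(),current_contact_force())
line_to([*g,77.5+60],v=120)
print("gap",current_finger_gap(),current_contact_force(),current_tool_pos())
u=np.array([np.cos(np.radians(63)),np.sin(np.radians(63))]); pin=np.array([555,-113.])
t=pin-78*u
movep([*t,92+82-18.7],down(np.radians(63-180)))
w=camera_params("wrist"); im=snapshot("wrist"); cv2.imwrite("pics/w2.png",im)
json.dump({k:np.array(v).tolist() for k,v in w.items()},open("w2.json","w"))
cv2.imwrite("pics/side2.png",snapshot("side"))
print(t,current_tool_pos(),current_joint_pos()[5],current_finger_gap(),current_clock())
E
```

```text
gap 23.578465872935777 29.98562909080647 [ 0.44800766 -0.15515576 -0.62196492]
gap 24.061414353870603 [-0.28867641  0.28744394 -4.43268924] [ 489.61573262 -327.05448031  136.89487861]
[ 519.58874102 -182.49850889] [ 519.36396574 -183.06299968  154.89285879] 1.487731099435758 23.50599701028232 7.5083
```

View pics/w2.png

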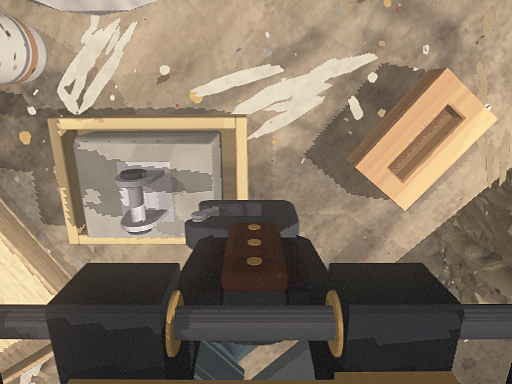

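The hook is held, with the block and bracket at left in the picture: cheek tops at about (135,173) and (143,214), and the pin between them at about (138,198). I'll zoom in once to set the lateral offset.

```bash
python3 - <<'E'
import cv2
im=cv2.imread("pics/w2.png"); cv2.imwrite("pics/w2z.png",cv2.resize(im[115:250,45:235],(0,0),fx=4.2,fy=4.2,interpolation=cv2.INTER_CUBIC))
E
```

```text
(no output)
```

View pics/w2z.png

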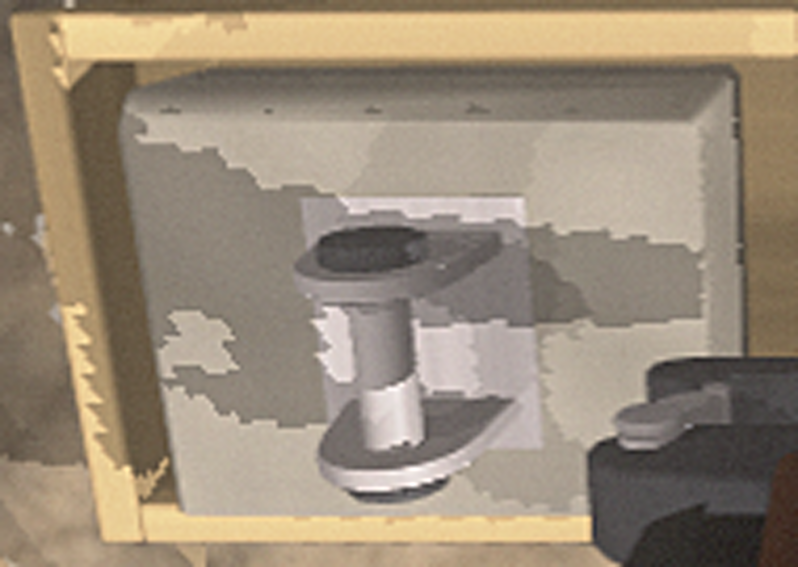

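```bash
python3 - <<'E'
from h import *; import json
w=json.load(open("w2.json")); Z=lambda a:(45+(a[0]+.5)/4.2-.5,115+(a[1]+.5)/4.2-.5)
u=np.array([np.cos(np.radians(63)),np.sin(np.radians(63))]); v=np.array([-u[1],u[0]])
t=np.array([519.36,-183.06])
def rel(a,z): 
    P=onz(Z(a),w,z); return P.round(1),"along %.1f lat %.1f"%((P-t)@u,(P-t)@v)
for n,a,z in [("plateTL",(303,198),52),("plateTR",(525,198),52),("plateBR",(540,448),52),
  ("pin near",(392,440),77),("pin far visible",(383,305),77),("blkTL",(132,120),52),("blkTR",(697,122),52),("blkBL",(185,515),52),
  ("crateTL",(15,12),40),("crateTLi",(52,25),34),("crate inner left far",(75,95),34),("crateBLin",(143,505),34),("hooknose",(600,440),40)]: print(n,*rel(a,z))
for n,a,b,z in [("platetop",(303,198),(525,198),52),("plateR",(525,198),(540,448),52),("blktop",(132,120),(697,122),52),("crate",(60,58),(798,60),34),("pin",(383,305),(392,440),77)]:
    d=onz(Z(b),w,z)-onz(Z(a),w,z); print(n,np.degrees(np.arctan2(d[1],d[0]))%180,np.linalg.norm(d))
E
```

```text
plateTL [ 586.7 -102.6] along 102.3 lat -23.5
plateTR [ 568.7 -138. ] along 62.6 lat -23.5
plateBR [ 526.4 -115.7] along 63.2 lat 24.3
pin near [ 545.  -104.4] along 81.8 lat 12.8
pin far visible [ 565.8 -116. ] along 80.9 lat -10.9
blkTL [612.1 -83.4] along 130.9 lat -37.4
blkTR [ 566.7 -171.9] along 31.5 lat -37.1
blkBL [545.3 -47.8] along 132.3 lat 38.3
crateTL [639.1 -69.5] along 155.6 lat -55.1
crateTLi [635.2 -70.7] along 152.7 lat -52.3
crate inner left far [622.7 -66.8] along 150.5 lat -39.3
crateBLin [548. -29.] along 150.3 lat 44.4
hooknose [ 519.6 -122.2] along 54.3 lat 27.5
platetop 63.04677629523452 39.69242719463326
plateR 152.27003457955414 47.85123459563657
blktop 62.81362299098072 99.43145474833422
crate 62.84240297184168 137.574894326699
pin 150.85394522831808 23.76896992123513
```

Yaw 63° is confirmed. The pin is 81.8 mm ahead of the grip and 0.5 mm to the side, with about 13 mm of room to the crate's end. Next: lower onto the block's top, then insert.

```bash
cat >> h.py <<'E'
u=np.array([np.cos(np.radians(63)),np.sin(np.radians(63))]); v=np.array([-u[1],u[0]])
t0=np.array([519.36,-183.06])
def at(al,z,lat=0.5): return [*(t0+al*u+lat*v),z]
def al(): return round(float((np.array(current_tool_pos())[:2]-t0)@u),1)
E
python3 - <<'E'
from h import *
line_to(at(15,121),v=120); pause(.2)
print("hit",line_to(at(15,111),v=12,threshold=1.5)); z=current_tool_pos()[2]; print(z,current_contact_force())
if z>118.5 or z<112.5: raise SystemExit("odd height")
line_to(at(15,z+1.3),v=20); pause(.2); print(current_tool_pos(),current_contact_force(),current_wrist_torque())
f0=np.array(current_contact_force())
print("early",line_to(at(43,z+1.3),v=30,threshold=5),al(),np.array(current_contact_force())-f0)
print("gap",current_finger_gap(),current_clock())
E
```

```text
hit True
115.22687195862026 [-0.2987394  -0.53389946  4.93016258]
[ 525.4031719  -169.24760963  116.07466868] [ 0.21870284  0.52944269 -3.63246819] [0.02594489 0.13122318 0.01112256]
early False 42.9 [ 0.47589675 -0.27467615  1.12584926]
gap 23.580813129354244 10.2917
```

```bash
python3 - <<'E'
from h import *
z=116.5; f0=np.array(current_contact_force())
for target,vv,th in [(62,10,6),(76,7,9),(84,6,9),(92,5,9),(100,4,9),(106,4,9)]:
    h=line_to(at(target,z),v=vv,threshold=th); f=np.array(current_contact_force())-f0
    print(target,h,al(),"F along %.1f"%(f[:2]@u),f.round(1),"z %.1f"%current_tool_pos()[2],round(current_clock(),2))
    if h and target>62: break
p=camera_params("wrist"); cv2.imwrite("pics/w3.png",snapshot("wrist")); s=snapshot("side"); cv2.imwrite("pics/side3.png",s)
c=proj([*(t0+85*u),74],camera_params("side")).astype(int); print(c)
a=cv2.resize(s[c[1]-40:c[1]+40,c[0]-40:c[0]+40],(400,400),interpolation=cv2.INTER_CUBIC)
b=cv2.resize(cv2.imread("pics/w3.png")[110:270,120:320],(400,400*160//200),interpolation=cv2.INTER_CUBIC)
m=np.zeros((400,800,3),np.uint8); m[:,:400]=a; m[:320,400:]=b; cv2.imwrite("pics/m3.png",m)
E
```

```text
62 False 62.0 F along -3.1 [-1.9 -2.5 -0.4] z 116.5 12.34
76 False 75.6 F along -6.9 [-3.9 -5.8  2.3] z 117.0 14.49
84 False 84.0 F along -5.1 [-1.8 -4.8  2.5] z 116.8 15.97
92 True 92.9 F along -0.6 [-1.2 -0.1 -0.2] z 116.5 17.66
[289 201]
```

View pics/m3.png

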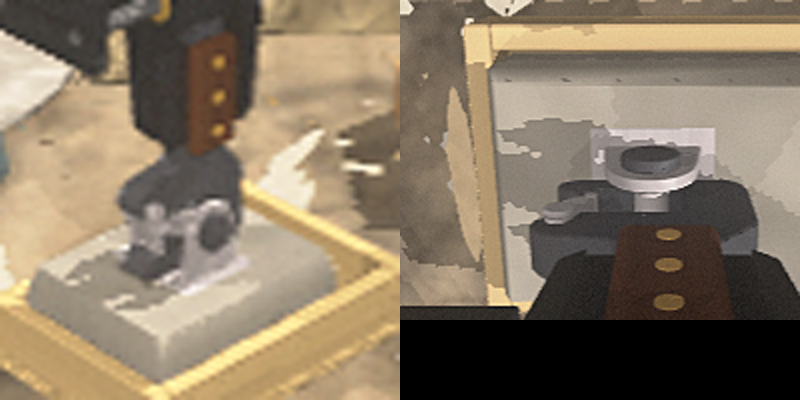

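The picture shows the block at the crate's end and the pin deep in the mouth. I'll check the pin's place in the hook from the plate's corners at picture (216.5,174) and (277.5,174), then push gently again to confirm the back wall.

```bash
python3 - <<'E'
from h import *
p=camera_params("wrist")
for a in [(216.5,174),(277.5,174)]:
    P=onz(a,p,52); print("plate along %.1f lat %.1f"%((P-t0)@u,(P-t0)@v))
f0=np.array(current_contact_force()); print(f0)
for target in (93.5,94.5,95.5,96.5):
    h=line_to(at(target,116.5),v=3,threshold=5); f=np.array(current_contact_force())
    print(target,h,al(),"F along %.1f"%(f[:2]@u),f.round(1),round(current_clock(),2))
    if h or abs(f[:2]@u)>4.5: break
h=line_to(at(al()-3,116.5),v=6,threshold=5); f=np.array(current_contact_force())
print("back",h,al(),"F along %.1f"%(f[:2]@u),round(current_clock(),2))
E
```

```text
plate along 115.9 lat -22.8
plate along 77.0 lat -22.8
[-0.02387657  0.6547732  -3.38435594]
93.5 False 93.4 F along 0.7 [ 0.4  0.6 -2.9] 18.13
94.5 False 94.5 F along -0.2 [ 0.6 -0.5 -2.8] 18.62
95.5 False 95.5 F along 0.4 [-0.3  0.5 -3.5] 19.1
96.5 False 96.5 F along -0.8 [-0.6 -0.6 -4. ] 19.58
back False 93.5 F along -0.7 20.23
```

Pushing force has gone to about zero and the pin sits at hook x of about -6 mm, so it has passed the latch. Now the lift, checking the load.

```bash
python3 - <<'E'
from h import *
line_to(at(96,116.5),v=10,threshold=6); pause(.4); print(al(),current_contact_force())
print(line_to(at(96,124),v=20,threshold=7)); print(current_contact_force())
line_to(at(96,130),v=10); f=current_contact_force(); print(f)
line_to(at(96,145),v=30); pause(.2); print(current_contact_force(),current_tool_pos())
line_to(at(96,184),v=50); pause(.4); print(current_contact_force(),current_wrist_torque(),current_tool_pos(),current_finger_gap(),current_clock())
s=snapshot("side"); cv2.imwrite("pics/side4.png",cv2.resize(s[90:270,200:400],(0,0),fx=3,fy=3,interpolation=cv2.INTER_CUBIC))
E
```

```text
96.0 [ 0.97004179  0.26044106 -3.588286  ]
False
[ 0.02402051  0.0952691  -3.76118713]
[ 0.06941797  0.50208548 -8.89126871]
[ 0.37344373  0.92952342 -7.4678669 ] [562.2982986  -97.23993913 144.72814292]
[ 0.66164993  0.79639294 -7.72314686] [0.03597842 0.1403876  0.0045526 ] [562.43979103 -97.26971779 183.83568768] 24.10137860217171 24.4917
```

View pics/side4.png

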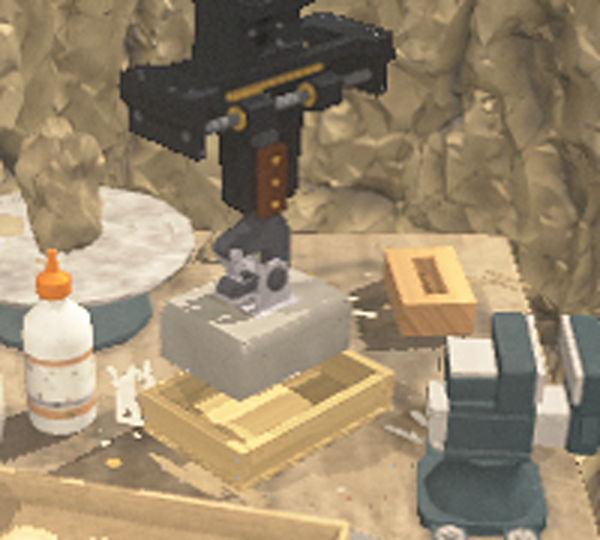

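The block hangs level, well clear of the crate (about 5 N of load). I'll carry it to the tray, lower it and release.

```bash
python3 - <<'E'
from h import *
T=[573,119]; q=down(np.radians(-86))
line_to([*T,184],q,v=55); pause(.3); print(current_contact_force(),current_tool_pos())
line_to([*T,128],v=40); pause(.3); print("above",current_contact_force())
line_to([*T,118],v=12); pause(.2); print("down",current_contact_force(),current_clock())
h=line_to([*T,110],v=6,threshold=1.5); z=current_tool_pos()[2]; print("foot",h,z,current_contact_force())
if 109.5<z<115.5:
    line_to([*T,z+.4],v=5); release(); pause(.3); line_to([*T,z+80],v=60); pause(.5)
    print(current_finger_gap(),current_contact_force(),current_clock())
    p=camera_params("wrist"); cv2.imwrite("pics/w5.png",snapshot("wrist")); cv2.imwrite("pics/side5.png",snapshot("side"))
    print("expect px: pin",proj([*T,71],p),"grip top",proj([*T,49+117],p), "side grip",proj([*T,131],camera_params("side")))
E
```

```text
[-0.44428117 -0.17468179 -6.47089305] [573.01273484 118.97983009 184.01862606]
above [-1.30764096  0.19006232 -7.72320485]
down [ 0.25386788  0.40079617 -2.96758891] 31.9583
foot True 112.30902626249433 [0.22310717 0.30783624 5.69790636]
88.1655236886896 [-0.09435916  0.1497888  -0.08858775] 36.8
expect px: pin [252.99898504 184.74152712] grip top [252.5170536  232.10359955] side grip [238.95647764 233.26372082]
```

```bash
python3 - <<'E'
from h import *
s=cv2.imread("pics/side5.png"); hs=cv2.cvtColor(s,cv2.COLOR_BGR2HSV)
m=cv2.inRange(hs,(3,90,30),(12,255,140)); m[:190]=0;m[280:]=0;m[:,:200]=0;m[:,290:]=0
n,l,st,c=cv2.connectedComponentsWithStats(m); i=1+st[1:,4].argmax(); print(st[i],c[i])
ps=camera_params("side")
print([proj([573,119,49+a],ps).round() for a in (57,107)])
for a in ((573,119,52),): print(current_tool_pos())
hand_in()
E
```

```text
[241 220   9  30 156] [244.28205128 235.41025641]
[array([240., 245.]), array([238., 221.])]
[573.00419502 118.99272458 192.31224616]
the job is handed in; nothing more can be done
```

The block is set down on the tray floor with the hook upright and latched on its pin, and the job was handed in at about 37 s; force readings and camera checks looked good, but no verdict was returned.

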